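# Drive a stuck end plug out of a square tube

### The arm

A 6-joint arm with a two-finger parallel gripper is mounted at the origin on the work surface. World frame = base frame: x ahead of the robot, y to its left, z up, the work surface at z = 0. Lengths are in mm, angles in rad, forces in N, time in s.
With the tool pointing down it reaches from about 300 to 775 mm from the base axis. Payload 14.6 kg.
Tool frame: the origin (TCP) lies at the very end of the fingers, on their centre line; the grasp point (between the pads) lies 19 mm behind it; z points along the fingers, y is the line along which they close (so a half turn about z gives the same grasp; the last joint's range is limited). The gripper opens to 94 mm and grips with 3 to 60 N. Pads are 16 mm wide; open, the fingers measure 119 mm over their backs; the gripper's body (75 mm by 177 mm) begins 78 mm behind the grasp point.
Start: joints at [1.166, 0.3, 1.521, -0, 1.321, -0.067], TCP at [182.274, 518.908, 205.446] pointing down, gripper open.
Joint ranges: [-3.03, 3.03], [-0.79, 2.21], [0.23, 2.52], [-1.04, 4.18], [0, 3.07], [-2.55, 2.55]. Speed limits (rad/s): [2.22, 2.22, 2.57, 3.14, 3.14, 3.14].

### API

Orientations are given as [roll, pitch, yaw] about the fixed x, y, z axes, in that order (R = Rz(yaw) Ry(pitch) Rx(roll)).
In Python, from cell import manip gives the robot as it stands.
- The arm moves only by the tool servo_tool, never from a script. Its argument "motion" is a list that holds one entry, the list of rows, each a list of 7 numbers: the shift along the world's x, y, z as a fraction of full scale, then the turn, a rotation vector about the world's x, y, z as a fraction of full scale, then the closure, from 0 (fully open) to 1 (shut). In form: [[[x, y, z, rx, ry, rz, gripper], ...]]. A call has 1 to 10 rows; each row is the pose to reach, as a shift and turn from the pose commanded when the call began, turning the shorter way round; what a row does not reach only later rows make up. Full scale, the value 1, is 0.5 m for a shift and pi rad for a turn. A row lasts 1/10 s, in which the tool goes at most 50 mm and 8.59 degrees, less where a joint would pass 70% of its speed; a pose out of reach is approached as far as the arm can. A call with a number of a shift or a turn outside -1 to 1 is refused whole. A call with a gripper value outside its range is refused whole. The fingers move at their own pace and stop on an object; "newtons" is the grip in N (left out, the last holds). Time passes only in rows, so rows that repeat a pose let the fingers close. It gives the time, the measured TCP pose, the force, the opening and the grip force at its end, in the units of the state.
- manip.read_state(): the state, without advancing time (a new reading comes with each control period).
- manip.camera(name): name is "scene" or "top" or "wrist"; returns a dict with "frame" (400x640x3 uint8, red, green, blue), "range_z" (400x640 float32, mm along the optical axis (not along the pixel's ray), 0 where there is no reading), "vfov" (degrees; the focal length in pixels is half the picture's height over the tangent of half this angle, whatever the lens; pixels are square), "cx", "cy" (the principal point, pixels), "cam_to_world" (4x4, takes a point from camera to world coordinates). Camera axes: x right, y down, z forward; pixel columns grow to the right and rows downward; lengths in mm; the calibration is good to about 2 mm. The wrist camera is an equidistant fisheye: a pixel r from the principal point sees the ray r / f radians off the axis. A picture is of the moment at which its call begins.
- manip.sign_off(): hands the job in; it is judged then, once.
The state is a dict: "clock": time; "joints": joint angles; "qd": joint speeds; "effort": joint torques, N m; "eef_pos": TCP position; "eef_rot": TCP orientation; "wrist_force": force on the tool from outside, world axes, zero at the start; "moment": the same for the moment, N m; "finger_gap": finger opening in mm; "finger_force": force on a finger pad.
Only numpy, scipy, OpenCV 4.12 (cv2) and the standard library are available. Lean on these libraries where they do the work, as an engineer would, in place of code of your own. Each camera call takes 0.05 s, during which the arm holds its last target. There are 200 camera calls.

### The job

A plastic end plug is stuck inside the short length of slotted square tube. Draw the wooden drift out of the covered pocket of its rack and use its round rod, from the tube's open end away from the tray, to push the plug right through so that it drops into the catch tray beyond the other end. Then take the drift out of the tube and leave it lying flat, on the bench or on its rack's plate, without disturbing the other things on the bench.

Things in the scene. Friction and masses are not known exactly. Their poses are not given: they have to be found in the camera images.
- fixture: Fixed fixture, plywood base 80 x 300 x 8 mm; origin at the centre of its underside, z up, +y along the level tube from its mouth (y = -90 mm) to its exit (y = +10 mm) and on to the catch tray. +y points to the robot's left within 0.15 rad. The tube lies in two wooden saddles 66 mm wide, cheeks up to 78 mm above the bench.
- tube_mouth (a point): Centre of the tube's open mouth, where the drift goes in, 75 mm above the bench; axes as the fixture's, +y into the tube. Grey square steel tube 100 mm long, 50 x 50 mm outside, 44 x 44 mm inside, top 100 mm above the bench, with a slot 16 mm wide along its top through which the plug shows.
- tray_in (a point): Centre of the inner floor of the open grey catch tray beyond the tube's exit, 11 mm above the bench; inside 74 mm (x) by 114 mm (y), rim 40 mm above the bench; axes as the fixture's.
- plug_c (a point): Centre of the black plastic plug, 40 x 48 (y, along the tube) x 40 mm, 60 g, stuck with its near end 14 to 28 mm inside the mouth. A sprung pad in the tube's floor grips it: some 5 to 15 N slide it. The grip ends once it is about half out of the exit; it surely falls when the rod's tip has gone 100 to 115 mm beyond the mouth.
- rack: Fixed grey laminate rack, base plate 70 x 300 x 8 mm; origin at the centre of its underside, z up, +y to the robot's left within 0.15 rad. A covered pocket fills y = -150 to -35 mm and opens to +y; the plate beyond, to y = +150 mm, is bare: the drift can be laid there. Rack and fixture lie side by side; which is nearer the robot varies.
- pocket_mouth (a point): Middle of the pocket's mouth, 24 mm above the bench; the pocket is 38 x 38 mm inside, 56 mm wide outside, its roof's top 52 mm above the bench; axes as the rack's.
- handle_c (a point): Centre of the drift's square wooden handle, 32 x 80 (y) x 32 mm; +y points to the rod's tip. Drift 200 mm, 90 g, centre of mass at y = +27 mm. It starts level in the pocket along the rack's +y, 24 mm above the bench, and must move 115 mm along +y to come clear. Held by the rod it is too short for the job: put it down and take it by the handle.
- rod_tip (a point): Centre of the end of the drift's round rod, 160 mm along +y from the handle's centre. The rod is 18 mm in diameter and 120 mm long, on the handle's axis; at the start only its last 90 mm or so stick out of the pocket.
- module_case: Bystander, leave alone: grey flat plastic module case, 120 x 75 x 24 mm; origin at the centre of its underside.
- small_carton: Bystander, leave alone: small cardboard carton, 100 x 70 x 32 mm; origin at the centre of its underside.
- screwdriver: Bystander, leave alone: screwdriver, 190 mm long, about 30 mm thick; origin at the centre of its underside.
- cleaner_bottle: Bystander, leave alone: white cleaner bottle, 72 mm in diameter, 170 mm high; origin at the centre of its underside.
- case_fan: Bystander, leave alone: black case fan, 120 x 120 x 25 mm; origin at the centre of its underside.
- heatsink: Bystander, leave alone: finned heatsink, 90 x 90 x 57 mm; origin at the centre of its underside.
- marker: Bystander, leave alone: black marker pen, 136 mm long, 16 mm thick, lying along its x; origin at the centre of its underside.
Mind the look-alikes: they are no part of the job. Of the things shaped like the part that bears handle_c, the wooden one is meant. There is more than one size of the part that bears plug_c; the job needs the larger.

How it is judged (in metres and radians):
On the way, in this order (a step that is already met when the one before it is completed fails the run):
1. the drift is drawn clear of the rack's pocket (y of handle_c in the frame of pocket_mouth above 0.03 m), for 0.1 s.
2. the drift's rod, inside the tube from its mouth, pushes the plug towards the exit while the plug is still in the tube (contact force between drift and plug above 1 N and y of rod_tip in the frame of tube_mouth above 0.01 m and y of rod_tip in the frame of plug_c below -0.015 m and y of plug_c in the frame of fixture below 0.02 m and z of plug_c in the frame of fixture above 0.06 m), for 0.1 s.
At the end, for the whole second after the job is handed in: The plug rests in the catch tray (centre within 60 mm along and 40 mm across of the tray's centre, under 50 mm above the bench); the drift lies still and flat on bench or rack plate, out of the tube (handle centre and rod tip under 55 mm above the bench), not touching the plug (y of plug_c in the frame of tray_in between -0.06 and 0.06 m and x of plug_c in the frame of tray_in between -0.04 and 0.04 m and height (world z) of plug_c below 0.05 m and linear speed of each of plug, drift below 0.03 m/s and height (world z) of each of handle_c, rod_tip below 0.055 m and contact force between drift and plug below 0.1 N).
It fails at once if one of the bystanders is pushed away by more than 40 mm (distance of any of module_case, small_carton, screwdriver, cleaner_bottle, case_fan, heatsink, marker from where it was at the start of the episode above 0.04 m).
It also fails if it takes over 69 s, if anything falls off the work surface, if the arm or the gripper's body presses on something with over 40 N, if the wrist force passes 120 N, or if a joint passes its speed limit or range.

## Working session

There is one attempt and no reset: what is moved stays moved. The work goes in short steps, Python scripts to look and compute and a tool call to move; the robot and the scene stay as the last step left them, time stands still between calls to the robot, and variables do not carry over. Pictures are saved under pics/ and viewed, at most 10 in all, crops included, and the job is handed in when it is done.

Besides the shell and the picture viewer there is one more tool, called as name([rows], argument=value, ...), one row to a line, values as JSON. servo_tool: Moves the arm, as the interface text tells. Its arguments: {"type":"object","properties":{"motion":{"type":"array"},"newtons":{"type":"number"}},"required":["motion"]}

```bash
ls; mkdir -p pics; cat > h.py <<'E'
import numpy as np,cv2
from cell import manip
def snap(n,f):
    c=manip.camera(n); cv2.imwrite('pics/'+f+'.png',c['frame'][:,:,::-1]); np.savez('pics/'+f+'.npz',**{k:np.array(v) for k,v in c.items()}); return c
def load(f): return np.load('pics/'+f+'.npz')
def P(c,u,v,z=None):
    "world point at pixel; z given: intersect with plane z"
    f=200/np.tan(np.radians(float(c['vfov']))/2); T=c['cam_to_world']
    r=np.array([(u-c['cx'])/f,(v-c['cy'])/f,1.])
    if z is None: 
        d=c['range_z'][int(round(v)),int(round(u))]
    else:
        w=T[:3,:3]@r; d=(z-T[2,3])/w[2]
    return (T@np.append(r*d,1))[:3].round(1)
E
python3 - <<'E'
from h import *
for n in('top','scene'):
    c=snap(n,n+'0'); print(n,c['vfov'],c['cx'],c['cy'],c['cam_to_world'].round(3).tolist())
print(manip.read_state())
a=np.vstack([cv2.imread('pics/top0.png')]);
E
```

```text
pics
top 53.54180195645008 313.49138408088436 199.43788433620355 [[-0.025, -0.993, 0.115, 353.049], [-1.0, 0.027, 0.016, -32.82], [-0.019, -0.115, -0.993, 1070.365], [0.0, 0.0, 0.0, 1.0]]
scene 46.323411255780194 323.7962589139716 204.57462566342056 [[-0.628, 0.466, -0.623, 1248.201], [0.778, 0.364, -0.512, 625.923], [-0.012, -0.806, -0.591, 825.363], [0.0, 0.0, 0.0, 1.0]]
{'clock': 0.1, 'joints': array([ 1.16641701e+00,  3.00410523e-01,  1.52151310e+00, -1.07065322e-05,
        1.32070798e+00, -6.66007901e-02]), 'qd': array([-9.36518424e-04, -7.63397559e-04, -1.87248928e-03,  1.02266308e-03,
        1.29259120e-04,  8.45464957e-05]), 'effort': array([ 2.33444822e-03, -5.32638323e+01, -3.53286231e+01,  7.09785079e-02,
        2.34153948e-02, -8.26861583e-05]), 'eef_pos': array([182.1783773 , 518.70180353, 204.94831802]), 'eef_rot': array([-3.14055532e+00, -5.87957325e-05,  2.80381675e+00]), 'wrist_force': array([ 0.78053235, -0.52850593, -0.08376937]), 'moment': array([-0.02224576,  0.06451036, -0.03465603]), 'finger_force': 0.0, 'finger_gap': 94.14605180931}
```

View pics/top0.png

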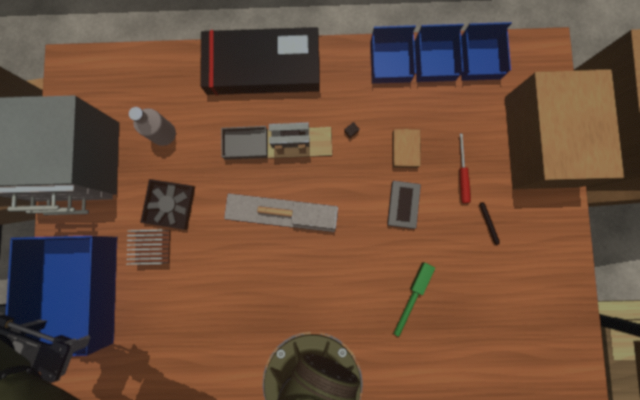

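View pics/scene0.png

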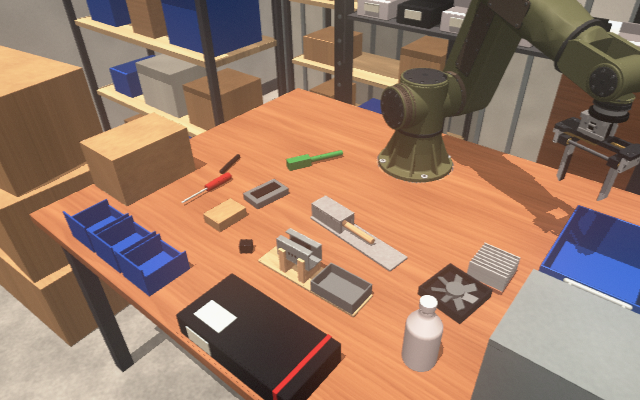

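Candidates in the top view:
- Drift: the wooden rod is at (275,212) in the grey rack. The green look-alike drift at (415,300) is not wanted.
- Plug: the one showing in the tube slot is at (290,133). The small loose plug at (352,130) is a look-alike.

I'll check the choice in one close crop.

```bash
python3 - <<'E'
from h import *
a=cv2.imread('pics/top0.png')[115:240,210:350]; cv2.imwrite('pics/crop1.png',cv2.resize(a,None,fx=5.6,fy=4.8*5.6/5.6,interpolation=cv2.INTER_CUBIC) if 0 else cv2.resize(a,None,fx=4.8,fy=4.8,interpolation=cv2.INTER_CUBIC))
E
```

```text
(no output)
```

View pics/crop1.png

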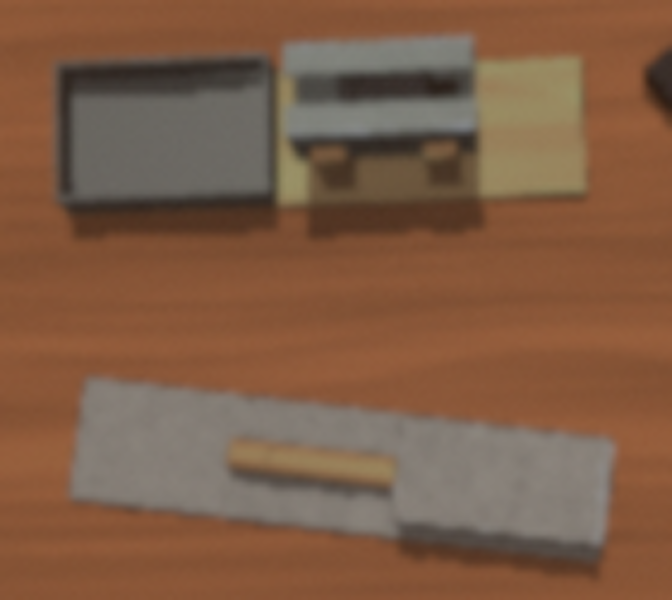

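The crop shows a wooden rod from (232,455) to (393,470), the pocket at the right, the slotted tube at (285–476, 37–138) with the plug in its slot, and the tray at the left. The selection is confirmed.

```bash
python3 - <<'E'
from h import *
c=load('top0')
g=lambda x,y,z:P(c,(x+.5)/4.8-.5+210,(y+.5)/4.8-.5+115,z)
for n,l,z in [('tubetop',[(285,45),(473,37),(476,132),(292,138)],100),('slot plug',[(340,88),(432,85)],95),('trayrim',[(57,62),(270,55),(274,200),(66,206)],40),('base end',[(581,57),(586,194)],8),
 ('rod',[(231,441),(393,457),(393,486),(231,468)],24),('rodaxis',[(231,455),(393,471)],24),('plate',[(88,378),(72,499)],8),('roof',[(401,415),(615,440),(602,546),(397,526)],52)]:
    p=np.array([g(*q,z) for q in l]); print(n,p.tolist(),p.mean(0).round(1))
for q in [(300,460),(350,466),(500,480),(380,50),(380,120),(170,130),(540,130)]: print(q,P(c,(q[0])/4.8+210,q[1]/4.8+115))
for n,u,v in [('bottle',147,122),('case',262,60),('carton',407,148),('module',404,205),('fan',168,205),('heatsink',146,248)]: print(n,P(c,u,v))
E
```

```text
tubetop [[660.6, 90.5, 100.0], [661.9, -8.5, 100.0], [610.8, -8.9, 100.0], [610.5, 87.4, 100.0]] [636.   40.1 100. ]
slot plug [[638.0, 62.4, 95.0], [638.1, 13.8, 95.0]] [638.   38.1  95. ]
trayrim [[673.8, 226.0, 40.0], [674.2, 106.6, 40.0], [591.6, 105.3, 40.0], [591.6, 220.9, 40.0]] [632.8 164.7  40. ]
base end [[677.4, -67.9, 8.0], [597.2, -68.4, 8.0]] [637.3 -68.2   8. ]
rod [[459.8, 132.9, 24.0], [448.5, 43.2, 24.0], [432.5, 43.5, 24.0], [444.8, 133.0, 24.0]] [446.4  88.2  24. ]
rodaxis [[452.0, 132.9, 24.0], [440.8, 43.3, 24.0]] [446.4  88.1  24. ]
plate [[499.4, 216.1, 8.0], [431.1, 225.2, 8.0]] [465.2 220.6   8. ]
roof [[468.6, 36.4, 52.0], [451.9, -78.4, 52.0], [395.3, -69.6, 52.0], [408.8, 39.7, 52.0]] [431.2 -18.   52. ]
(300, 460) [446.2  92.4  34.4]
(350, 466) [442.3  65.2  33.2]
(500, 480) [431.  -17.1  51.8]
(380, 50) [655.   39.5 100.9]
(380, 120) [616.9  40.  102.8]
(170, 130) [639.6 167.2  11.4]
(540, 130) [633.5 -44.3  10.5]
bottle [664.6 386.5 132.8]
case [850.1 112.1  61. ]
carton [ 605.  -268.8   31.4]
module [ 452.6 -252.9   31.6]
fan [469.8 371.7  27.8]
heatsink [357.6 434.1  14.1]
```

servo_tool([
  [[0.528, -0.861, -0.05, 0, 0, -0.436, 0], [0.528, -0.861, -0.05, 0, 0, -0.436, 0], [0.528, -0.861, -0.05, 0, 0, -0.436, 0], [0.528, -0.861, -0.05, 0, 0, -0.436, 0], [0.528, -0.861, -0.05, 0, 0, -0.436, 0], [0.528, -0.861, -0.05, 0, 0, -0.436, 0], [0.528, -0.861, -0.05, 0, 0, -0.436, 0], [0.528, -0.861, -0.05, 0, 0, -0.436, 0], [0.528, -0.861, -0.05, 0, 0, -0.436, 0], [0.528, -0.861, -0.05, 0, 0, -0.436, 0]],
])

```text
clock: 1.1
eef_pos: [443.9, 91.2, 180.6]
eef_rot: [3.141, -0.0, 1.428]
wrist_force: [0.6, 1.0, -0.2]
finger_gap: 94.0
finger_force: 0.0
```

```bash
python3 - <<'E'
from h import *
c=snap('wrist','w1'); print(c['vfov'],c['cx'],c['cy'],c['cam_to_world'].round(3).tolist()); print(manip.read_state()['eef_pos'],manip.read_state()['eef_rot'])
E
```

```text
65.70646984690485 316.38171285829975 200.86756920864974 [[0.99, -0.136, -0.039, 454.992], [-0.141, -0.952, -0.271, 169.871], [-0.001, 0.274, -0.962, 360.729], [0.0, 0.0, 0.0, 1.0]]
[446.54649938  86.20385854 180.16006412] [3.14108196e+00 1.33545621e-03 1.42711382e+00]
```

View pics/w1.png

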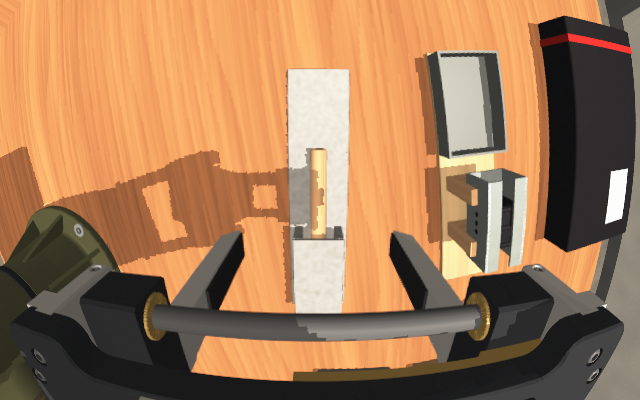

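The wrist view shows the wooden rod from its tip at (318,149) to the pocket mouth at (320,238). The plate's end is at (288–349, 70), and the tube is at the right, around (470–526, 170–272).

```bash
cat >> h.py <<'E'
def W(c,u,v,z):
    f=200/np.tan(np.radians(float(c['vfov']))/2); T=c['cam_to_world']
    x=np.array([u-c['cx'],v-c['cy']]); r=np.hypot(*x); t=r/f
    w=T[:3,:3]@np.array([*(x/r*np.sin(t)),np.cos(t)]); 
    return (T[:3,3]+w*(z-T[2,3])/w[2]).round(1)
E
python3 - <<'E'
from h import *
c=load('w1')
for n,u,v,z in [('tip',318,149,24),('rod at mouth',319.5,238,24),('plateL',289,70,8),('plateR',349,70,8),('roofL',292,240,52),('roofR',345,240,52),('tube',483,271,100),('tube',524,268,100),('tube',482,172,100),('tube',525,177,100)]: print(n,W(c,u,v,z))
E
```

```text
tip [451.3 132.9  24. ]
rod at mouth [438.4  29.6  24. ]
plateL [431.8 225.7   8. ]
plateR [498.3 216.4   8. ]
roofL [410.  43.  52.]
roofR [466.9  34.9  52. ]
tube [609.5  -5.7 100. ]
tube [667.5 -15.8 100. ]
tube [603.2 102.4 100. ]
tube [657.1  91.5 100. ]
```

servo_tool([
  [[0, 0, -0.15, 0, 0, 0, 0], [0, 0, -0.25, 0, 0, 0, 0], [0, 0, -0.3, 0, 0, 0, 0], [0, 0, -0.336, 0, 0, 0, 0], [0, 0, -0.336, 0, 0, 0, 0], [0, 0, -0.336, 0, 0, 0, 0], [0, 0, -0.336, 0, 0, 0, 1], [0, 0, -0.336, 0, 0, 0, 1], [0, 0, -0.336, 0, 0, 0, 1], [0, 0, -0.336, 0, 0, 0, 1]],
], newtons=20)

```text
clock: 2.15
eef_pos: [443.6, 93.2, 13.2]
eef_rot: [3.141, -0.0, 1.434]
wrist_force: [1.6, -0.3, -0.2]
finger_gap: 65.5
finger_force: 0.0
```

servo_tool([
  [[0, 0, 0, 0, 0, 0, 1], [0, 0, 0, 0, 0, 0, 1], [0, 0, 0, 0, 0, 0, 1]],
])

```text
clock: 2.45
eef_pos: [443.3, 93.2, 12.7]
eef_rot: [-3.142, 0.0, 1.434]
wrist_force: [0.7, -0.2, 0.8]
finger_gap: 41.1
finger_force: 0.0
```

servo_tool([
  [[0.006, 0, 0, 0, 0, 0, 1], [0.006, 0, 0, 0, 0, 0, 1], [0.006, 0, 0, 0, 0, 0, 1], [0.006, 0, 0, 0, 0, 0, 1], [0.006, 0, 0, 0, 0, 0, 1], [0.006, 0, 0, 0, 0, 0, 1]],
])

```text
clock: 3.05
eef_pos: [446.3, 93.2, 12.7]
eef_rot: [-3.142, -0.0, 1.434]
wrist_force: [-0.2, 0.1, 0.1]
finger_gap: 16.9
finger_force: 20.0
```

servo_tool([
  [[0.0034, 0.0248, 0, 0, 0, 0, 1], [0.0068, 0.0496, 0, 0, 0, 0, 1], [0.0102, 0.0744, 0, 0, 0, 0, 1], [0.0136, 0.0992, 0, 0, 0, 0, 1], [0.017, 0.124, 0, 0, 0, 0, 1], [0.0204, 0.1488, 0, 0, 0, 0, 1], [0.0238, 0.1736, 0, 0, 0, 0, 1], [0.0272, 0.1984, 0, 0, 0, 0, 1], [0.0306, 0.2232, 0, 0, 0, 0, 1], [0.034, 0.248, 0, 0, 0, 0, 1]],
])

```text
clock: 4.05
eef_pos: [463.5, 218.2, 12.7]
eef_rot: [-3.142, 0.0, 1.434]
wrist_force: [-0.2, -0.6, -1.3]
finger_gap: 17.4
finger_force: 20.0
```

servo_tool([
  [[0.0, 0.0, 0, 0, 0, 0, 1], [0.0, 0.0, 0, 0, 0, 0, 1]],
])

```text
clock: 4.25
eef_pos: [463.3, 217.3, 12.6]
eef_rot: [-3.141, 0.0, 1.435]
wrist_force: [0.0, 1.0, -0.2]
finger_gap: 17.5
finger_force: 20.0
```

```bash
python3 - <<'E'
from h import *
c=snap('wrist','w2'); c=snap('top','t2')
E
```

```text
(no output)
```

View pics/w2.png

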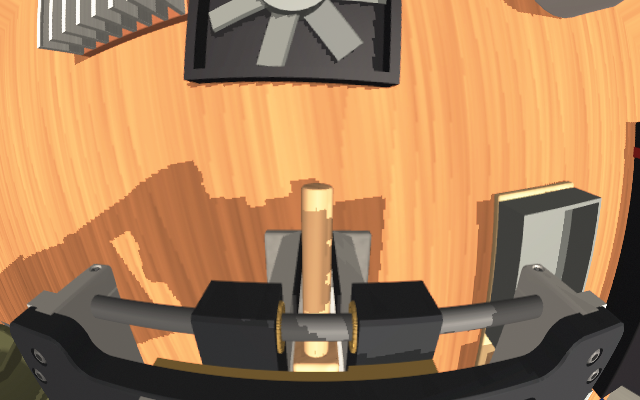

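servo_tool([
  [[0.002, 0.014, 0, 0, 0, 0, 1], [0.004, 0.0278, 0, 0, 0, 0, 1], [0.004, 0.0278, 0, 0, 0, 0, 1], [0.004, 0.0278, 0, 0, 0, 0, 0], [0.004, 0.0278, 0, 0, 0, 0, 0], [0.004, 0.0278, 0, 0, 0, 0, 0], [0.004, 0.0278, 0, 0, 0, 0, 0], [0.004, 0.0278, 0, 0, 0, 0, 0], [0.004, 0.0278, 0.06, 0, 0, 0, 0], [0.004, 0.0278, 0.16, 0, 0, 0, 0]],
])

```text
clock: 5.35
eef_pos: [463.8, 230.4, 91.3]
eef_rot: [-3.137, 0.003, 1.434]
wrist_force: [0.9, 0.8, -0.4]
finger_gap: 69.6
finger_force: 0.0
```

servo_tool([
  [[0, 0, 0.08, 0, 0, 0, 0], [-0.016, -0.119, 0.16, 0, 0, 0, 0], [-0.0324, -0.2384, 0.16, 0, 0, 0, 0], [-0.0324, -0.2384, 0.16, 0, 0, 0, 0], [-0.0324, -0.2384, 0.16, 0, 0, 0, 0], [-0.0324, -0.2384, 0.16, 0, 0, 0, 0]],
])

```text
clock: 5.95
eef_pos: [449.2, 111.7, 172.9]
eef_rot: [3.141, -0.0, 1.433]
wrist_force: [0.0, 0.3, 0.7]
finger_gap: 94.3
finger_force: 0.0
```

```bash
python3 - <<'E'
from h import *
c=snap('wrist','w3')
E
```

```text
(no output)
```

View pics/w3.png

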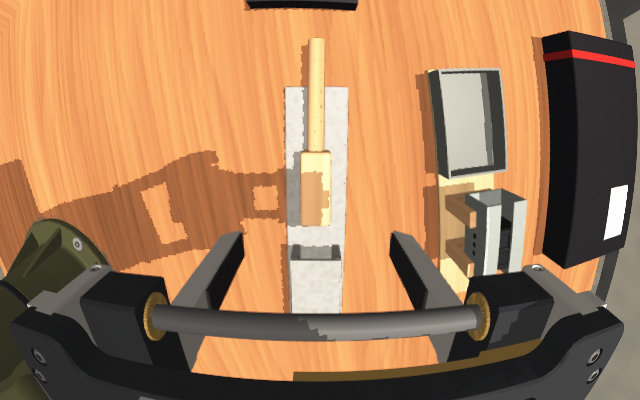

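The drift lies clear of the pocket. The handle runs from (316,152) to (316,226) and the rod tip is at (317,38).

```bash
python3 - <<'E'
from h import *
c=load('w3')
for n,u,v,z in [('tip',317,38,24),('hFL',302,153,40),('hFR',331,152,40),('hRL',301.5,227,40),('hRR',329.5,226,40),('rodroot',316,150,24),('tubeNL',478,274,100),('tubeNR',522,280,100),('tubeFL',480,194,100),('tubeFR',526,200,100),('trayNL',439,166,40),('trayNR',506,178,40),('trayFL',429,71,40),('trayFR',499,69,40)]: print(n,W(c,u,v,z))
E
```

```text
tip [471.9 273.2  24. ]
hFL [440.1 154.3  40. ]
hFR [469.4 151.3  40. ]
hRL [427.7  75.4  40. ]
hRR [457.8  72.4  40. ]
rodroot [454.3 153.6  24. ]
tubeNL [604.8  18.4 100. ]
tubeNR [667.1  -4.6 100. ]
tubeFL [601.9 104.9 100. ]
tubeFR [659.2  91.1 100. ]
trayNL [583.9 122.9  40. ]
trayNR [673.   99.4  40. ]
trayFL [582.4 224.8  40. ]
trayFR [671.3 226.3  40. ]
```

servo_tool([
  [[-0.001, 0.003, -0.1, 0, 0, 0, 0], [-0.001, 0.003, -0.2, 0, 0, 0, 0], [-0.001, 0.003, -0.28, 0, 0, 0, 0], [-0.001, 0.003, -0.324, 0, 0, 0, 0], [-0.001, 0.003, -0.324, 0, 0, 0, 0.5], [-0.001, 0.003, -0.324, 0, 0, 0, 1], [-0.001, 0.003, -0.324, 0, 0, 0, 1], [-0.001, 0.003, -0.324, 0, 0, 0, 1], [-0.001, 0.003, -0.324, 0, 0, 0, 1], [-0.001, 0.003, -0.324, 0, 0, 0, 1]],
], newtons=45)

```text
clock: 7.0
eef_pos: [448.9, 113.4, 11.3]
eef_rot: [3.141, -0.0, 1.434]
wrist_force: [0.4, 0.2, 0.7]
finger_gap: 49.3
finger_force: 0.0
```

servo_tool([
  [[0, 0, 0, 0, 0, 0, 1], [0, 0, 0, 0, 0, 0, 1], [0, 0, 0, 0, 0, 0, 1], [0, 0, 0, 0, 0, 0, 1], [0, 0, 0, 0, 0, 0, 1]],
])

```text
clock: 7.5
eef_pos: [448.7, 113.4, 10.8]
eef_rot: [3.142, 0.0, 1.434]
wrist_force: [-1.2, -0.2, 2.9]
finger_gap: 31.5
finger_force: 45.0
```

servo_tool([
  [[0, 0, 0.06, 0, 0, 0, 1], [0, 0, 0.14, 0, 0, 0, 1], [0, 0, 0.2, 0, 0, 0, 1], [0.02, -0.06, 0.262, 0, 0, 0.01, 1], [0.06, -0.13, 0.262, 0, 0, 0.02, 1], [0.11, -0.2, 0.262, 0, 0, 0.03, 1], [0.16, -0.27, 0.262, 0, 0, 0.04, 1], [0.21, -0.34, 0.262, 0, 0, 0.0484, 1], [0.26, -0.42, 0.262, 0, 0, 0.0484, 1], [0.3, -0.49, 0.262, 0, 0, 0.0484, 1]],
])

```text
clock: 8.5
eef_pos: [599.4, -133.6, 141.2]
eef_rot: [-3.141, -0.0, 1.586]
wrist_force: [-0.7, 0.2, -1.6]
finger_gap: 31.6
finger_force: 45.0
```

```bash
python3 - <<'E'
from h import *
print(manip.read_state()['eef_pos'],manip.read_state()['eef_rot'])
E
```

```text
[ 599.3849156  -133.56646156  141.22185397] [-3.14112070e+00 -1.25625184e-04  1.58585599e+00]
```

servo_tool([
  [[0.038, -0.057, 0, 0, 0, 0, 1], [0.076, -0.114, 0, 0, 0, 0, 1], [0.076, -0.114, 0, 0, 0, 0, 1], [0.076, -0.114, -0.05, 0, 0, 0, 1], [0.076, -0.114, -0.1, 0, 0, 0, 1], [0.076, -0.114, -0.16, 0, 0, 0, 1], [0.076, -0.114, -0.16, 0, 0, 0, 1], [0.076, -0.114, -0.16, 0, 0, 0, 1], [0.076, -0.114, -0.16, 0, 0, 0, 1]],
])

```text
clock: 9.4
eef_pos: [637.4, -188.7, 63.7]
eef_rot: [3.139, 0.001, 1.586]
wrist_force: [0.6, -0.4, -0.6]
finger_gap: 31.9
finger_force: 45.0
```

```bash
python3 - <<'E'
from h import *
s=manip.read_state(); print(s['eef_pos'],s['eef_rot'])
a=snap('wrist','w4')['frame']; b=snap('top','t4')['frame'];
snap('scene','s4')
x=cv2.resize(a[130:400,180:460],None,fx=1.4,fy=1.4); y=cv2.resize(b[100:205,220:400],None,fx=4.4,fy=4.4,interpolation=cv2.INTER_CUBIC)[:, :792]
cv2.imwrite('pics/c4.png',y[:,:,::-1])
E
```

```text
[ 637.38904588 -188.66412342   63.69911183] [3.13931755e+00 8.46568723e-04 1.58632437e+00]
```

View pics/w4.png

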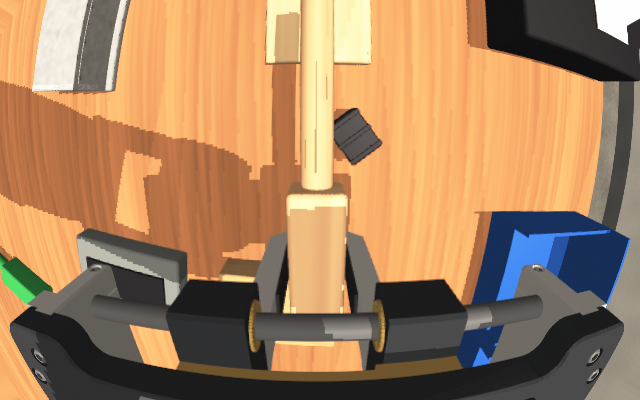

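The handle is held square at (317,190–320) and the rod runs straight ahead. The small look-alike plug at (357,135) is clear below. Next is the alignment of tip and mouth from the top camera.

View pics/c4.png

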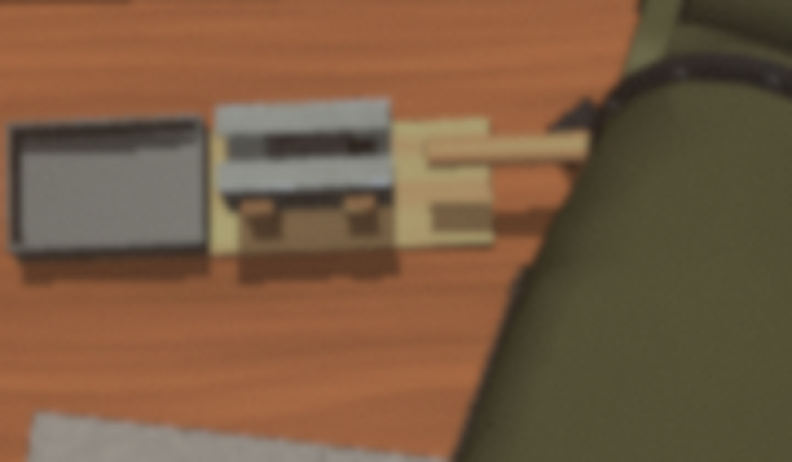

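The rod is at (428–585, ~150), with its tip at (427,153). The tube's top is at (216–393, 98–195) and the mouth is on its right.

```bash
python3 - <<'E'
from h import *
c=load('t4')
g=lambda x,y,z:P(c,(x+.5)/4.4-.5+220,(y+.5)/4.4-.5+100,z)
print('rod',g(427,153,76),g(583,146,76))
print('tube',[g(*q,100).tolist() for q in [(215,105),(390,98),(393,190),(222,195)]])
print('slot edge',[g(*q,100).tolist() for q in [(228,134),(390,131),(390,155),(228,160)]])
for x,y in [(470,151),(540,148),(440,152)]: print('rod depth',P(c,x/4.4+220,y/4.4+100))
s=load('s4')
E
```

```text
rod [636.9 -29.1  76. ] [ 638.3 -120.3   76. ]
tube [[662.0, 91.7, 100.0], [663.0, -8.8, 100.0], [609.0, -9.3, 100.0], [609.0, 88.4, 100.0]]
slot edge [[644.7, 84.5, 100.0], [643.6, -8.4, 100.0], [629.5, -8.0, 100.0], [629.4, 84.7, 100.0]]
rod depth [632.2 -54.9  90.2]
rod depth [634.  -95.5  85.9]
rod depth [632.6 -37.6  88.5]
```

servo_tool([
  [[0, 0.03, 0, 0, 0, 0, 1], [0, 0.05, 0, 0, 0, 0, 1], [-0.001, 0.065, 0, 0, 0, 0, 1], [-0.001, 0.08, 0, 0, 0, 0, 1], [-0.001, 0.09, 0, 0, 0, 0, 1], [-0.001, 0.1, 0, 0, 0, 0, 1], [-0.002, 0.11, 0, 0, 0, 0, 1], [-0.002, 0.12, 0, 0, 0, 0, 1], [-0.002, 0.13, 0, 0, 0, 0, 1], [-0.002, 0.14, 0, 0, 0, 0, 1]],
])

```text
clock: 10.55
eef_pos: [635.8, -120.0, 62.1]
eef_rot: [3.141, 0.002, 1.585]
wrist_force: [-1.2, -11.1, -0.0]
finger_gap: 31.9
finger_force: 45.0
```

servo_tool([
  [[0, 0.014, 0, 0, 0, 0, 1], [0, 0.028, 0, 0, 0, 0, 1], [0, 0.042, 0, 0, 0, 0, 1], [-0.001, 0.056, 0, 0, 0, 0, 1], [-0.001, 0.07, 0, 0, 0, 0, 1], [-0.001, 0.084, 0, 0, 0, 0, 1], [-0.001, 0.098, 0, 0, 0, 0, 1], [-0.001, 0.11, 0, 0, 0, 0, 1], [-0.001, 0.12, 0, 0, 0, 0, 1], [-0.001, 0.128, 0, 0, 0, 0, 1]],
])

```text
clock: 11.55
eef_pos: [635.1, -54.1, 61.7]
eef_rot: [-3.142, -0.0, 1.586]
wrist_force: [0.1, -0.3, -0.5]
finger_gap: 31.6
finger_force: 45.0
```

servo_tool([
  [[0, 0, 0, 0, 0, 0, 1], [0, 0, 0, 0, 0, 0, 1]],
])

```text
clock: 11.75
eef_pos: [635.1, -54.7, 61.7]
eef_rot: [-3.142, 0.0, 1.586]
wrist_force: [-0.2, 0.7, 0.4]
finger_gap: 31.9
finger_force: 45.0
```

```bash
python3 - <<'E'
from h import *
a=snap('top','t5')['frame']; b=snap('scene','s5')['frame']
x=cv2.resize(a[100:205,200:360],None,fx=3.5,fy=3.5,interpolation=cv2.INTER_CUBIC)[:260]; y=cv2.resize(b[210:320,240:400],None,fx=3.5,fy=3.5,interpolation=cv2.INTER_CUBIC)[:330]
cv2.imwrite('pics/c5.png',np.vstack([x,y])[:590,:,::-1])
E
```

```text
(no output)
```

View pics/c5.png

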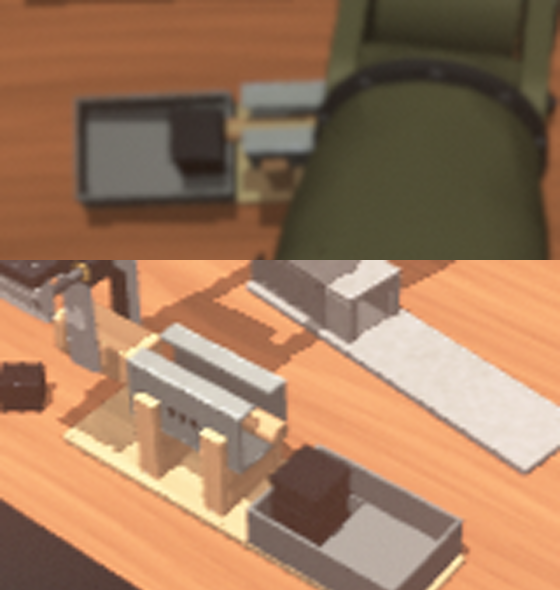

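The plug is in the tray (top view about (198,140) in the crop). Next I withdraw the drift and lay it on the free bench near (545,-150).

servo_tool([
  [[0.0, -0.04, 0, 0, 0, 0, 1], [0.0, -0.08, 0, 0, 0, 0, 1], [0.001, -0.12, 0, 0, 0, 0, 1], [0.001, -0.16, 0, 0, 0, 0, 1], [0.002, -0.2, 0, 0, 0, 0, 1], [0.003, -0.24, 0, 0, 0, 0, 1], [0.003, -0.28, 0, 0, 0, 0, 1], [0.003, -0.28, 0, 0, 0, 0, 1], [-0.06, -0.28, 0.01, 0, 0, 0, 1], [-0.12, -0.28, 0.01, 0, 0, 0, 1]],
])

```text
clock: 12.85
eef_pos: [574.5, -194.5, 66.7]
eef_rot: [3.141, -0.0, 1.587]
wrist_force: [0.8, -0.6, -0.2]
finger_gap: 31.6
finger_force: 45.0
```

servo_tool([
  [[-0.06, 0, 0, 0, 0, 0, 1], [-0.06, 0.04, 0, 0, 0, 0, 1], [-0.06, 0.09, 0, 0, 0, 0, 1], [-0.06, 0.09, 0, 0, 0, 0, 1], [-0.06, 0.09, -0.03, 0, 0, 0, 1], [-0.06, 0.09, -0.06, 0, 0, 0, 1], [-0.06, 0.09, -0.08, 0, 0, 0, 1], [-0.06, 0.09, -0.1, 0, 0, 0, 1], [-0.06, 0.09, -0.1, 0, 0, 0, 1], [-0.06, 0.09, -0.1, 0, 0, 0, 1]],
])

```text
clock: 13.85
eef_pos: [545.2, -149.8, 16.6]
eef_rot: [-3.141, -0.0, 1.586]
wrist_force: [-0.6, -0.5, -0.8]
finger_gap: 31.9
finger_force: 45.0
```

servo_tool([
  [[0, 0, -0.01, 0, 0, 0, 1], [0, 0, -0.018, 0, 0, 0, 1], [0, 0, -0.024, 0, 0, 0, 1], [0, 0, -0.024, 0, 0, 0, 1], [0, 0, -0.024, 0, 0, 0, 1]],
])

```text
clock: 14.35
eef_pos: [545.2, -149.6, 4.8]
eef_rot: [-3.142, 0.0, 1.586]
wrist_force: [-0.4, 0.7, -0.8]
finger_gap: 31.9
finger_force: 45.0
```

servo_tool([
  [[0, 0, 0, 0, 0, 0, 0.3], [0, 0, 0, 0, 0, 0, 0.3], [0, 0, 0, 0, 0, 0, 0.3], [0, 0, 0, 0, 0, 0, 0.3], [0, 0, 0.03, 0, 0, 0, 0.3], [0, 0, 0.1, 0, 0, 0, 0.3], [0, 0, 0.2, 0, 0, 0, 0.3], [0, 0, 0.3, 0, 0, 0, 0.3], [-0.1, 0, 0.4, 0, 0, 0, 0.3], [-0.2, -0.1, 0.4, 0, 0, 0, 0.3]],
])

```text
clock: 15.35
eef_pos: [471.5, -178.6, 204.0]
eef_rot: [3.135, 0.003, 1.589]
wrist_force: [-0.4, -1.2, -0.5]
finger_gap: 65.5
finger_force: 0.0
```

servo_tool([
  [[-0.1, -0.1, 0, 0, 0, 0, 0.3], [-0.2, -0.2, 0, 0, 0, 0, 0.3], [-0.2, -0.2, 0, 0, 0, 0, 0.3], [-0.2, -0.2, 0, 0, 0, 0, 0.3], [-0.2, -0.2, 0, 0, 0, 0, 0.3]],
])

```text
clock: 15.85
eef_pos: [370.6, -280.1, 199.9]
eef_rot: [3.141, 0.001, 1.584]
wrist_force: [0.8, 0.1, 0.2]
finger_gap: 66.0
finger_force: 0.0
```

```bash
python3 - <<'E'
from h import *
a=snap('top','t6'); snap('scene','s6')
x=a['frame'][80:300,180:480]
cv2.imwrite('pics/c6.png',cv2.resize(x,None,fx=2.6,fy=2.6,interpolation=cv2.INTER_CUBIC)[:,:,::-1])
E
```

```text
(no output)
```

View pics/c6.png

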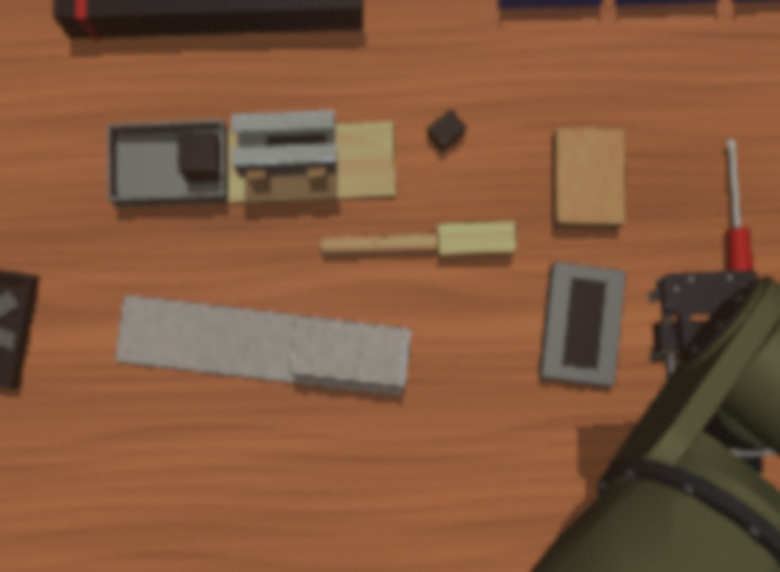

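The drift lies flat on the bench at (320–515, 240). The plug is in the tray at (200,155), and nothing else has moved. One check of the plug's numbers remains before handing in.

```bash
python3 - <<'E'
from h import *
c=load('t6'); q=lambda x,y,z=None:P(c,x/2.6+180,y/2.6+80,z)
for p in [(200,155),(190,145),(190,170),(212,150),(212,170),(340,244),(475,238)]: print(p,q(*p))
y=q(200,155)[1]
print('plug dy to tray',y-165)
if abs(y-165)<55: print(manip.sign_off())
E
```

```text
(200, 155) [631.9 127.6  60.9]
(190, 145) [642.7 137.7  60.3]
(190, 170) [616.9 137.9  60.5]
(212, 150) [636.9 115.5  60.2]
(212, 170) [616.6 115.9  59. ]
(340, 244) [543.3 -10.4  26.6]
(475, 238) [ 544.4 -148.2   33.1]
plug dy to tray -37.400000000000006
the job is handed in; nothing more can be done
None
```

The job is handed in: the plug was pushed through and is standing in the catch tray about 37 mm short of its centre, the drift is lying flat on the bench, and no bystander looked moved in the last picture; the hand-in returned no verdict.

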